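# Set a screwdriver up in the filing rest

## Robot

A 6-joint arm with a two-finger parallel gripper is mounted at the origin on a cart in front of the work surface, level with it; the furniture and walls round the work are solid. World frame = base frame: x ahead of the robot, y to its left, z up, the work surface at z = 0. Lengths are in mm, angles in rad, forces in N, time in s.
With the tool pointing down it reaches from about 400 to 825 mm from the base axis. Payload 7 kg.
Tool frame: the origin (TCP) lies between the finger pads; the fingertips stand 25 mm ahead of it and the grasp point (between the pads) lies 6 mm ahead of it; z points along the fingers, y is the line along which they close (so a half turn about z gives the same grasp; the last joint's range is limited). The gripper opens to 88 mm and grips with 3 to 60 N. Pads are 19 mm wide; open, the fingers measure 130 mm over their backs; the gripper's body (78 mm by 193 mm) begins 47 mm behind the grasp point.
Start: joints at [1.471, 0.359, 0.012, 0, -1.224, -0.288], TCP at [255.26, 624.85, 251.561] pointing down, gripper open.
Joint ranges: [-3.07, 3.07], [-1.43, 2.12], [-1.02, 1.25], [-3.03, 1.67], [-3.05, -0], [-3.03, 3.03]. Speed limits (rad/s): [2.39, 2.39, 3.01, 3.14, 3.14, 3.14].

## Interface

Orientations are given as a unit quaternion [w, x, y, z].
In Python, from cell import env gives the robot as it stands. Calls block until the motion is done:
- env.move_pose(position, orientation): joint-space move of the TCP to a pose.
- env.move_straight(position, rot=None, max_speed=150, stop_force=None): straight line of the TCP; rot=None keeps the orientation; max_speed is the mean speed in mm/s. With stop_force (N) it stops when the force on the tool has changed by that much, and returns True; else False.
- env.move_joints(angles): joint-space move.
- env.command_gripper(opening): finger opening in mm; the grip force is fixed at half the most; returns when the fingers have stopped.
- env.hold(seconds).
- env.ik(position, orientation): joint angles nearest the present ones, or None.
- env.get_state(): the state.
- env.snapshot(name): name is "scene" or "top"; returns the picture (480x640x3 uint8, red, green, blue); there is no depth.
- env.calibration(name): a dict with "mtx" (3x3 intrinsics, pixels), "pose" (4x4, takes a point from camera to world coordinates). Camera axes: x right, y down, z forward; pixel columns grow to the right and rows downward; lengths in mm; the calibration is good to about 2 mm. A picture is of the moment at which its call begins. calibration takes no time and is no camera call.
A pose or a line that the arm cannot do raises env.PlanningError and nothing moves.
- env.hand_in(): hands the job in; it is judged then, once.
The state is a dict: "t": time; "joints": joint angles; "qd": joint speeds; "tau": joint torques, N m; "eef_pos": TCP position; "orientation": TCP orientation; "contact_force": force on the tool from outside, world axes, zero at the start; "moment": the same for the moment, N m; "width": finger opening in mm; "grip_force": force on a finger pad.
Only numpy, scipy, OpenCV 4.12 (cv2) and the standard library are available. Lean on these libraries where they do the work, as an engineer would, in place of code of your own. Each camera call takes 0.05 s, during which the arm holds its last target. There are 200 camera calls.

## Task

The tip of the amber-handled screwdriver is to be filed square. Set it up in the sloping filing rest: bed its handle in the low saddle with the butt up against the heel plate, and push the blade down past the sprung jaw until it sits at the bottom of the fork with the jaw closed over it. Leave the other tools where they lie.

Things in the scene. Friction and masses are not known exactly. Their poses are not given: they have to be found in the camera images.
- driver_amber: screwdriver with an amber (yellow-orange) handle, 220 mm long, 0.12 kg, lying loose. Origin mid-length on its underside; own y axis runs from the tip (y = -110) to the butt (y = +110). Handle y = +2 to +110, 30 wide, 29 high; round steel blade 6.4 mm thick from handle to tip; common axis 14 mm above the underside. Centre of mass near y = +53
- blade (a point): point on the amber screwdriver's blade axis, 62 mm in front of the handle (own y = -60): the part that belongs in the fork; axes as driver_amber
- butt (a point): centre of the end face of the amber screwdriver's handle (own y = +110); axes as driver_amber
- filing_rest: heavy fixed rest for filing screwdriver tips: green cast foot 92 x 214 mm, top 22 mm high, carrying a saddle with heel plate at its +y end and, at its -y end, a higher fork with a sprung jaw. Origin on the table under the origin of bed; z up
- bed: the aluminium saddle, heel plate and fork of the rest, sloping 15 degrees up towards its own -y. Its frame coincides with driver_amber when that is properly set up (blade towards -y), origin 53 mm above the table. Saddle: floor z = 0 from y = 78 to 110, cheeks 34 mm apart up to z = 12, then flared out to z = 23. Between y = -49 and 75 nothing stands above the foot (z = -19 at y = 46)
- fork_seat (a point): in the fork, where the blade's axis lies when fully down (bed x = 0, y = -60, z = 14); axes as bed. Fork 10 mm thick (y = -66 to -56); slot 8.4 mm wide, mouth flared from 8 to 20 mm above this point, about 24 mm wide at the top
- heel_face (a point): on the face of the heel plate, level with the seated screwdriver's axis (bed x = 0, y = 110, z = 14); axes as bed. The plate rises 16 mm above this point
- jaw (a joint): angle of the steel jaw hinged beside the fork (bed y = -55 to -50) on its -x side: 0 = sprung shut, its hook across the slot 4 mm above the seat's axis; positive = swung aside to -x, at most 0.45. A steep red ramp on it, 7 to 22 mm above the seat's axis, lets a blade pressed from above swing it aside by about 0.1 (some 5 to 15 N on the blade); then it snaps back over the blade
- driver_red_long: red-handled screwdriver, 32 x 250 x 32 mm, lying on the table, to be left alone; origin mid-length on its underside, y axis from tip to butt
- driver_red_short: red-handled screwdriver, 28 x 230 x 28 mm, lying on the table, to be left alone; origin and axes alike
- flat_file: flat file with a dark green handle, 33 x 276 x 33 mm, lying on the table, to be left alone; origin mid-length on its underside, y axis from tip to butt

How it is judged:
By the outcome, as a careful person would: the job done as asked, in the order asked, and still so for the second after the job is handed in, with the robot touching nothing.
It also fails if it takes over 45 s, if anything falls off the work surface, if the arm or the gripper's body presses on something with over 40 N, if the wrist force passes 120 N, or if a joint passes its speed limit or range.

## Working session

There is one attempt and no reset: what is moved stays moved. The work goes in short steps, each a Python script; the robot and the scene stay as the last script left them, time stands still between calls to the robot, and variables do not carry over. Pictures are saved under pics/ and viewed, at most 10 in all, crops included, and the job is handed in when it is done.

```bash
mkdir -p pics; ls; python3 - <<'E'
from cell import env
import cv2,numpy as np
for n in("scene","top"):
    im=env.snapshot(n); cv2.imwrite(f"pics/{n}0.png",im[:,:,::-1]); c=env.calibration(n); print(n,np.round(c["mtx"],1).tolist(),np.round(c["pose"],3).tolist())
s=env.get_state();print(s["t"],s["orientation"],s["width"])
E
```

```text
cell.py
pics
scene [[599.3, 0.0, 318.0], [0.0, 599.3, 246.2], [0.0, 0.0, 1.0]] [[0.681, -0.383, 0.624, -472.961], [-0.732, -0.386, 0.561, -1087.942], [0.026, -0.839, -0.543, 905.988], [0.0, 0.0, 0.0, 1.0]]
top [[624.8, 0.0, 320.5], [0.0, 624.8, 247.7], [0.0, 0.0, 1.0]] [[-0.025, -0.984, 0.179, 218.894], [-1.0, 0.027, 0.009, -218.061], [-0.013, -0.178, -0.984, 1730.525], [0.0, 0.0, 0.0, 1.0]]
0.1 [ 7.48130698e-04  9.81256126e-01 -1.92706649e-01 -5.25289890e-05] 87.60884784818124
```

View pics/scene0.png

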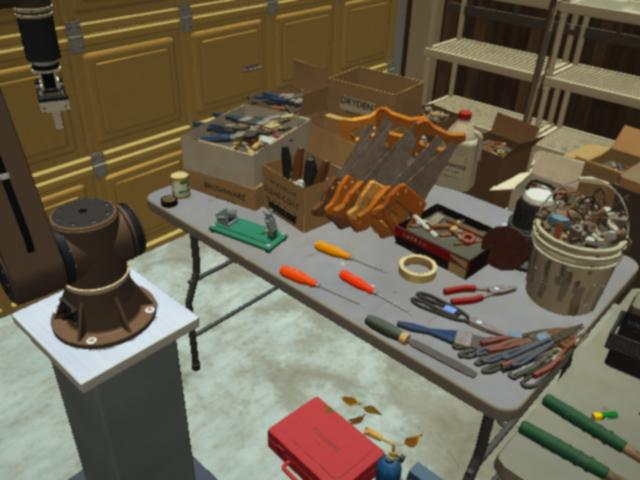

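View pics/top0.png

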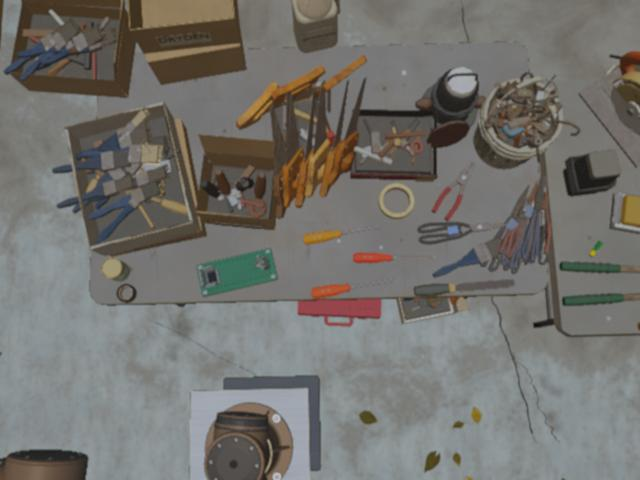

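The top view shows the amber driver with its butt at about (304,238) and tip near (378,230). The rest's foot is centred near (237,271), with the saddle at (208,276) and the fork at (264,262). I'll enlarge both views.

```bash
python3 - <<'E'
import cv2,numpy as np
t=cv2.imread("pics/top0.png")[215:305,190:390]; s=cv2.imread("pics/scene0.png")[195:285,200:400]
for n,a in(("t",t),("s",s)): cv2.imwrite(f"pics/{n}z.png",cv2.resize(a,None,fx=4,fy=4,interpolation=cv2.INTER_CUBIC))
E
```

```text
(no output)
```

View pics/tz.png

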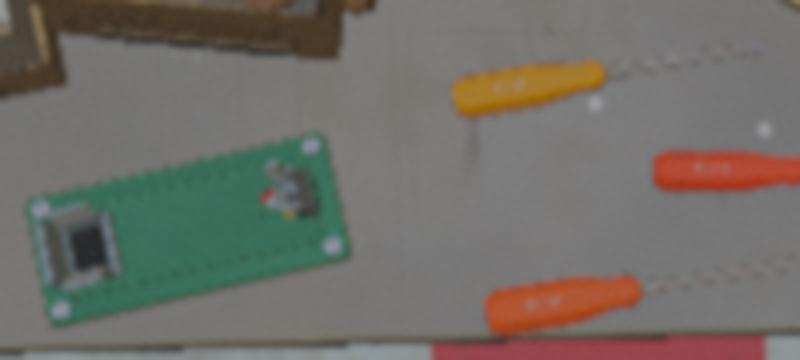

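View pics/sz.png

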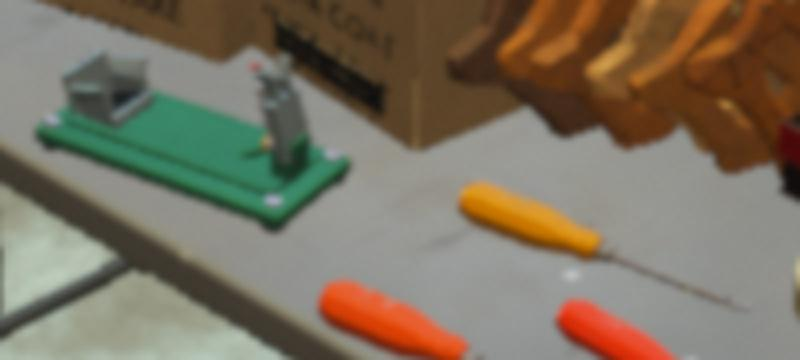

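The zoomed views show these features:

| Feature | Top zoom | Scene zoom |
|---|---|---|
| Amber butt | (455,97) | (462,200) |
| Handle front | (605,73) | (598,247) |
| Tip | (757,47) | (745,308) |
| Saddle | (80,245) | (105,85) |
| Fork | (295,195) | (283,110) |

The jaw's red ramp is on the robot side of the fork. A box and the saw handles stand behind the work, so I'll fit the poses and check clearance.

```bash
cat > vis.py <<'E'
from cell import env
import cv2,numpy as np
from scipy.optimize import least_squares
C={n:env.calibration(n) for n in("scene","top")}
def P(n):
    c=C[n]; return c["mtx"]@np.linalg.inv(c["pose"])[:3]
PM={n:P(n) for n in C}
def proj(n,X):
    X=np.atleast_2d(X); h=np.c_[X,np.ones(len(X))]@PM[n].T; return h[:,:2]/h[:,2:]
def tri(s,t):
    X=cv2.triangulatePoints(PM["scene"],PM["top"],np.float64(s).reshape(2,1),np.float64(t).reshape(2,1)); X=(X[:3]/X[3]).ravel()
    e=max(np.linalg.norm(proj("scene",X)-s),np.linalg.norm(proj("top",X)-t)); return X,e
def onplane(n,uv,z):
    c=C[n]; d=c["pose"][:3,:3]@np.linalg.solve(c["mtx"],[*uv,1]); o=c["pose"][:3,3]; return o+d*(z-o[2])/d[2]
def frame(x,y,z,yaw,pitch=0):
    cy,sy,cp,sp=np.cos(yaw),np.sin(yaw),np.cos(pitch),np.sin(pitch)
    T=np.eye(4); T[:3,:3]=np.array([[cy,-sy,0],[sy,cy,0],[0,0,1]])@np.array([[1,0,0],[0,cp,sp],[0,-sp,cp]]); T[:3,3]=x,y,z; return T  # pitch>0: -y end up
def at(T,p): return (T@np.r_[p,1])[:3]
E
cat > fit.py <<'E'
from vis import *
def mask(n,lo,hi,box):
    im=cv2.imread(f"pics/{n}0.png"); x0,y0,x1,y1=box; k=4
    a=cv2.resize(im[y0:y1,x0:x1],None,fx=k,fy=k,interpolation=cv2.INTER_CUBIC)
    m=cv2.inRange(cv2.cvtColor(a,cv2.COLOR_BGR2HSV),lo,hi)
    nl,l,st,_=cv2.connectedComponentsWithStats(m); i=1+np.argmax(st[1:,4]); p=np.argwhere(l==i)[:,::-1]
    return ((p+.5)/k-.5+[x0,y0]).astype(np.float32)
g={"top":mask("top",(65,70,40),(95,255,255),(190,240,290,305)),"scene":mask("scene",(60,70,40),(95,255,255),(200,200,295,260))}
o={"top":mask("top",(10,130,120),(28,255,255),(295,225,350,250)),"scene":mask("scene",(10,130,120),(28,255,255),(305,235,360,265))}
def res(H,Q):  # signed support-function difference between hulls
    a=np.linspace(0,2*np.pi,72,endpoint=False); d=np.c_[np.cos(a),np.sin(a)]; return (Q@d.T).max(0)-(H@d.T).max(0)
box=np.array([[x,y,z] for x in(-46,46) for y in(-107,107) for z in(0,22)])
def rf(p,n=("top","scene")): return np.concatenate([res(g[k],proj(k,(frame(p[0],p[1],0,p[2])@np.c_[box,np.ones(8)].T).T[:,:3])) for k in n])
th=np.linspace(0,2*np.pi,24,endpoint=False)
def hd(p):  # full round butt part and unknown front radius
    T=frame(p[0],p[1],p[3],p[2]); pts=[[r*np.cos(t),y,14+r*np.sin(t)] for y,r in((110,p[5]),(100,14.7),(60,14.7),(2,p[4])) for t in th]
    return (T@np.c_[pts,np.ones(len(pts))].T).T[:,:3]
def ro(p,n=("top","scene")): return np.concatenate([res(o[k],proj(k,hd(p))) for k in n])
for n in(("top",),("scene",),("top","scene")):
    r=least_squares(rf,[500,230,.1],args=(n,),loss="soft_l1"); print("foot",n,np.round(r.x,3),"rms",np.sqrt(np.mean(rf(r.x,n)**2)))
F=r.x
for n in(("top",),("scene",),("top","scene")):
    r=least_squares(lambda p:np.r_[ro(p,n),.2*(p[3]-0) if len(n)==1 else 0,.02*(p[4]-11),.02*(p[5]-12)],[590,-50,.1,0,11,12],loss="soft_l1"); print("amber",n,np.round(r.x,3),"rms",np.sqrt(np.mean(ro(r.x,n)**2)))
Z=lambda u,v,n:(np.array([u,v])+.5)/4-.5+((190,215) if n=="top" else (200,195))
T=frame(*r.x[[0,1,3,2]])
for nm,s,t in(("tip",(745,308),(757,47)),("boxcorner",(415,150),(340,55))): print(nm,*tri(Z(*s,"s"),Z(*t,"top")))
for s,t in(((319,213),(283,208)),((341,229),(297,207)),((364,228),(318,198)),((384,237),(342,188))): print("saw",*tri(s,t))
# candidate bed features in foot frame
for nm,s,t in(("saddle back left top",(65,68),(45,210)),("fork top",(285,60),(283,172))):
    X,e=tri(Z(*s,"s"),Z(*t,"top")); print(nm,X,e,"in foot",np.linalg.inv(frame(F[0],F[1],0,F[2]))@np.r_[X,1])
E
python3 fit.py
```

```text
foot ('top',) [4.68604e+02 3.04240e+01 2.14000e-01] rms 2.553316693657354
foot ('scene',) [4.70212e+02 3.32950e+01 1.11000e-01] rms 3.1125883577654467
foot ('top', 'scene') [4.69289e+02 3.16000e+01 1.65000e-01] rms 2.9269221987718206
amber ('top',) [ 5.72315e+02 -2.62515e+02  1.50000e-01 -2.70800e+00 -5.51400e+00
  5.16500e+00] rms 0.35164987712389745
amber ('scene',) [ 759.276  -40.662   -0.981 -168.298  -54.534    8.734] rms 5.774772585500235
amber ('top', 'scene') [ 555.029 -152.319   -2.993    1.436    8.132    1.827] rms 0.8572081348688841
tip [ 588.6228627  -369.75394779   11.93007397] 0.7292366743273657
boxcorner [591.29468859 -73.87413766   1.71689518] 0.32510919836623936
saw [632.82510164 -99.94975579  59.59738137] 1.7199399707694176
saw [ 656.19391287 -145.92900506   14.20520959] 3.4604174768328835
saw [ 677.19306274 -208.32273644   34.96710601] 4.568273569688607
saw [ 701.80724937 -271.37101933   23.46213335] 1.7547660804682175
saddle back left top [468.6657236  138.07491111  33.61012571] 6.60509530697889 in foot [ 16.87772067 105.13065701  33.61012571   1.        ]
fork top [492.0805443  -44.26751589 103.15331772] 0.004291303068066901 in foot [ 10.01832188 -78.58097343 103.15331772   1.        ]
```

```bash
sed -i 's/\[500,230,.1\]/[480,30,.2]/; s/\[590,-50,.1,0,11,12\]/[570,-262,.15,0,11,12]/' fit.py; cat >> fit.py <<'E'
for k in g: print(k,"g",g[k].min(0),g[k].max(0),len(g[k])/16,"o",o[k].min(0),o[k].max(0))
ims=[]
for n,b in(("top",(190,215,390,305)),("scene",(200,195,400,285))):
    a=cv2.imread(f"pics/{n}0.png")[b[1]:b[3],b[0]:b[2]]; a=cv2.resize(a,None,fx=4,fy=4,interpolation=cv2.INTER_CUBIC)
    f=lambda p:np.int32(((np.asarray(p)-b[:2]+.5)*4).round()).reshape(-1,1,2)
    for q,c in((g[n],(0,0,255)),(o[n],(255,0,0)),(proj(n,(frame(F[0],F[1],0,F[2])@np.c_[box,np.ones(8)].T).T[:,:3]),(0,255,255)),(proj(n,hd(r.x)),(255,255,0))):
        cv2.polylines(a,[cv2.convexHull(f(q))],True,c,1)
    ims.append(a[:300])
cv2.imwrite("pics/ov.png",np.vstack(ims))
E
python3 fit.py
```

```text
foot ('top',) [4.68604e+02 3.04240e+01 2.14000e-01] rms 2.5533149379532047
foot ('scene',) [4.70212e+02 3.32950e+01 1.11000e-01] rms 3.1125890592728993
foot ('top', 'scene') [4.69289e+02 3.16000e+01 1.65000e-01] rms 2.9269213801156035
amber ('top',) [ 5.72338e+02 -2.62511e+02  1.50000e-01 -2.82600e+00  5.52400e+00
  5.16700e+00] rms 0.3511245407157469
amber ('scene',) [ 5.82500e+02 -2.53302e+02  1.60000e-01 -6.85900e+00  5.73400e+00
  4.98900e+00] rms 0.43515286191607216
amber ('top', 'scene') [ 5.71381e+02 -2.62287e+02  1.52000e-01  2.22900e+00  5.50100e+00
  3.93700e+00] rms 0.4384907531262881
tip [ 588.6228627  -369.75394779   11.93007397] 0.7292366743273657
boxcorner [591.29468859 -73.87413766   1.71689518] 0.32510919836623936
saw [632.82510164 -99.94975579  59.59738137] 1.7199399707694176
saw [ 656.19391287 -145.92900506   14.20520959] 3.4604174768328835
saw [ 677.19306274 -208.32273644   34.96710601] 4.568273569688607
saw [ 701.80724937 -271.37101933   23.46213335] 1.7547660804682175
saddle back left top [468.6657236  138.07491111  33.61012571] 6.60509530697889 in foot [ 16.87774724 105.13065103  33.61012571   1.        ]
fork top [492.0805443  -44.26751589 103.15331772] 0.004291303068066901 in foot [ 10.01829378 -78.58097738 103.15331772   1.        ]
top g [200.875 248.375] [276.625 295.625] 1801.6875 o [302.875 230.125] [340.875 243.625]
scene g [208.875 217.625] [286.625 251.125] 1184.0 o [314.375 240.625] [349.625 258.375]
```

View pics/ov.png

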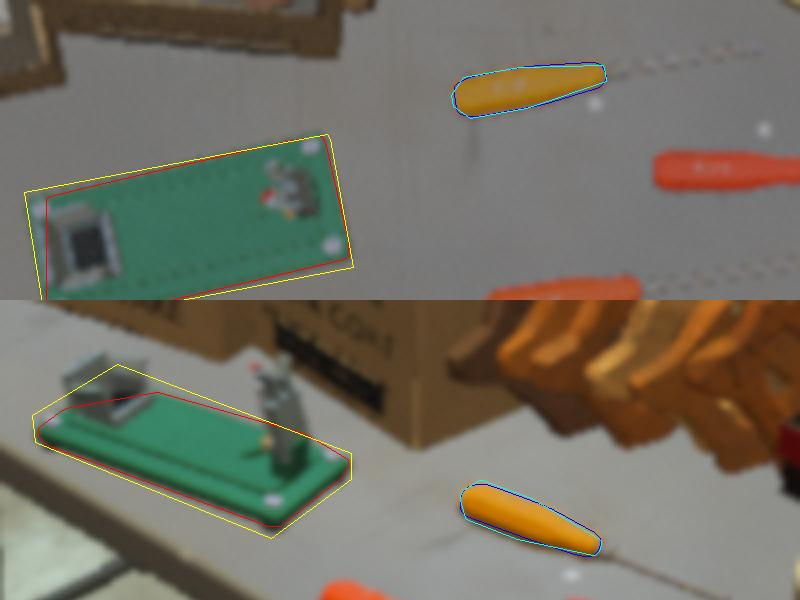

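The amber driver fit is good. The foot mask is clipped by the saddle's shadow, so I'll refit it with that handled. I'll also overlay the bed model to find where the bed sits along the foot.

```bash
cat > fit2.py <<'E'
from vis import *
import sys
def gm(n,b):
    im=cv2.imread(f"pics/{n}0.png"); x0,y0,x1,y1=b; k=4
    a=cv2.resize(im[y0:y1,x0:x1],None,fx=k,fy=k,interpolation=cv2.INTER_CUBIC)
    m=cv2.inRange(cv2.cvtColor(a,cv2.COLOR_BGR2HSV),(60,70,30),(95,255,255)); nl,l,st,_=cv2.connectedComponentsWithStats(m)
    p=np.argwhere(np.isin(l,[i for i in range(1,nl) if st[i,4]>60]))[:,::-1]; return ((p+.5)/k-.5+[x0,y0])
g={"top":gm("top",(192,242,290,302)),"scene":gm("scene",(200,200,292,256))}
ang={"top":np.linspace(0,2*np.pi,90,endpoint=False),"scene":np.linspace(-.15,np.pi+.1,50)}
c=np.linspace(0,2*np.pi,24)
def foot(p):
    q=[[sx*(46-p[3])+p[3]*np.cos(t),sy*(107-p[3])+p[3]*np.sin(t),z] for sx in(-1,1) for sy in(-1,1) for z in(0,22) for t in c]
    return (frame(p[0],p[1],0,p[2])@np.c_[q,np.ones(len(q))].T).T[:,:3]
def rf(p,ns=("top","scene")):
    o=[]
    for n in ns:
        d=np.c_[np.cos(ang[n]),np.sin(ang[n])]; o.append((proj(n,foot(p))@d.T).max(0)-(g[n]@d.T).max(0))
    return np.concatenate(o)
for ns in(("top",),("scene",),("top","scene")):
    r=least_squares(rf,[480,30,.2,8],args=(ns,),loss="soft_l1",f_scale=.3); print(ns,np.round(r.x,3),np.sqrt(np.mean(rf(r.x,ns)**2)))
F=r.x; off=float(sys.argv[1]) if len(sys.argv)>1 else 22
B0=frame(F[0],F[1],0,F[2]); B=frame(*at(B0,[0,-off,53]),F[2],np.radians(15))
ims=[]
for n,b in(("top",(195,243,280,302)),("scene",(205,200,290,259))):
    k=9; a=cv2.imread(f"pics/{n}0.png")[b[1]:b[3],b[0]:b[2]]; a=cv2.resize(a,None,fx=k,fy=k,interpolation=cv2.INTER_CUBIC)
    f=lambda X:np.int32(((proj(n,X)-b[:2]+.5)*k).round()).reshape(-1,1,2)
    cv2.polylines(a,[cv2.convexHull(f(foot(F)))],True,(0,255,255),1)
    L=lambda pts,col,cl=True:cv2.polylines(a,[f([at(B,p) for p in pts])],cl,col,1)
    L([[-17,78,0],[17,78,0],[17,110,0],[-17,110,0]],(255,0,255)); L([[-17,110,0],[-17,110,30],[17,110,30],[17,110,0]],(0,0,255),False)
    for s in(-1,1): L([[s*17,78,12],[s*17,110,12],[s*24,110,23],[s*24,78,23]],(255,255,0))
    for y in(-66,-56): L([[-12,y,34],[-4.2,y,22],[-4.2,y,11],[4.2,y,11],[4.2,y,22],[12,y,34]],(255,0,0),False)
    ims.append(a)
h=min(x.shape[0] for x in ims); o=np.vstack(ims); o=cv2.resize(o,None,fx=600/o.shape[0],fy=600/o.shape[0]) if 0 else o
cv2.imwrite("pics/"+sys.argv[2],cv2.resize(np.hstack(ims),(800,278)) if 0 else np.vstack([cv2.resize(i,(430,299),interpolation=cv2.INTER_AREA) for i in ims]))
for i,n in enumerate(("t","s")): cv2.imwrite(f"pics/{n}_"+sys.argv[2],ims[i])
E
python3 fit2.py 22 b22.png
```

```text
('top',) [4.67554e+02 2.96850e+01 2.29000e-01 1.87310e+01] 1.1224639112593724
('scene',) [4.75422e+02 3.83000e+01 1.96000e-01 9.26400e+00] 0.2606055965987913
('top', 'scene') [4.6813e+02 3.0217e+01 2.2700e-01 1.8889e+01] 1.1789965313979804
```

View pics/t_b22.png

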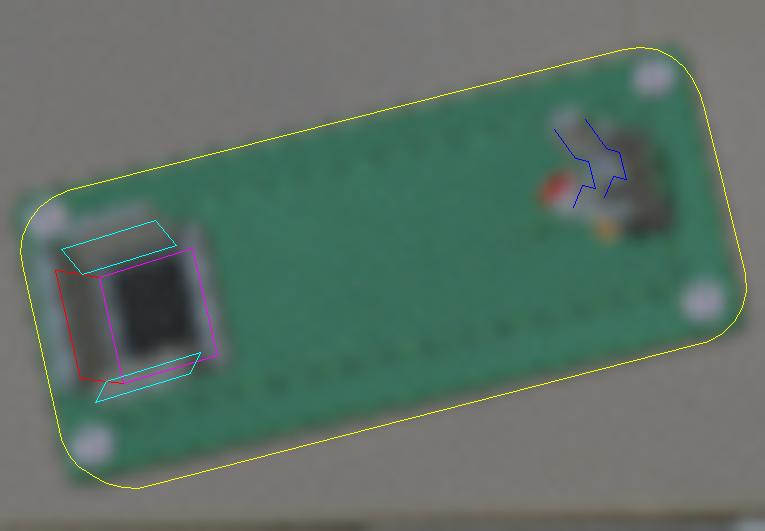

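View pics/s_b22.png

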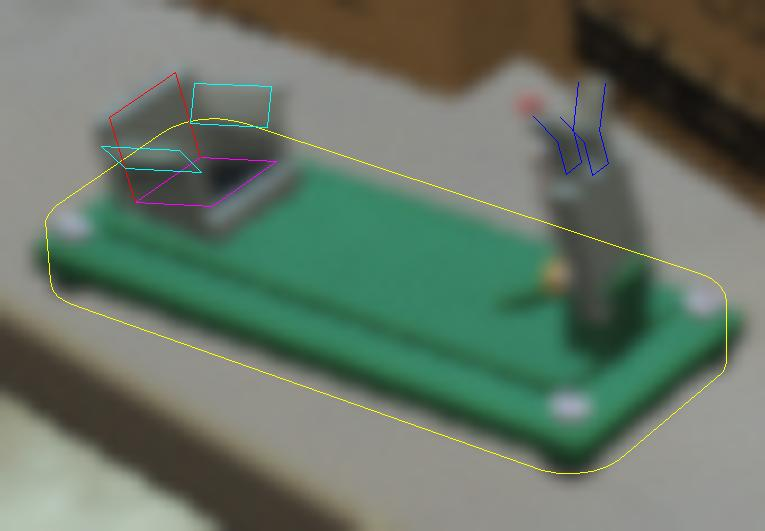

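```bash
cat > w.py <<'E'
from vis import *
t=lambda u,v:np.array([u/9-.5+195,v/9-.5+243]); s=lambda u,v:np.array([u/9-.5+205,v/9-.5+200])
W=np.array([onplane("top",t(*q),22) for q in((46,218),(654,77),(704,301),(92,444))])
cen=W.mean(0); d=(W[0]-W[1]+W[3]-W[2]); yaw=np.arctan2(-d[0],d[1]); e=(W[0]-W[3]+W[1]-W[2]); print("washer centre",cen,"yaw",yaw,np.arctan2(e[1],e[0]),np.linalg.norm(d)/2,np.linalg.norm(e)/2)
for a,b in(((72,224),(92,444)),((703,300),(654,77)),((570,405),(704,301))): print("washer tri? ",*tri(s(*a),t(*b)))
I=np.linalg.inv(frame(cen[0],cen[1],0,yaw))
for n,a,b in(("jawred",(528,104),(555,188)),("heel near",(97,128),(70,388)),("heel far",(180,70),(42,235)),("cheek far front",(285,90),(150,205)),("lip near",(215,235),(222,357)),("lip far",(297,172),(193,228)),("fork far top",(590,80),(568,118))):
    X,er=tri(s(*a),t(*b)); q=at(I,X); print(n,np.round(q,1),round(er,2))
E
python3 w.py
```

```text
washer centre [469.09118601  31.90112694  22.        ] yaw 0.20506418524278439 0.20682883688926218 191.76637844890215 71.72876556122716
washer tri?  [414.88467957 118.75762551  19.52346151] 0.07453365232054118
washer tri?  [524.55589735 -54.80188105  19.7179222 ] 0.23007904788510763
washer tri?  [454.32134052 -69.42106498  19.28291605] 0.2141415129952379
jawred [ -5.6 -64.1 100. ] 0.44
heel near [-21.8  94.4  48.7] 0.02
heel far [24.7 95.3 47.9] 0.79
cheek far front [27.6 59.  50.4] 0.33
lip near [-18.7  51.6  21.9] 0.04
lip far [22.3 51.4 25. ] 0.28
fork far top [ 13.8 -72.6 101.8] 0.26
```

Washers, heel, lip and fork agree: the foot is centred at (469,32) with yaw 0.206, and the bed origin is 22 mm towards -y from there. Next I'll check IK for both grasp senses and then pick.

```bash
cat > rob.py <<'E'
from vis import *
from scipy.spatial.transform import Rotation as Ro
YAW=.206; CEN=np.array([469.3,31.9,0])
BED=frame(*at(frame(*CEN,YAW),[0,-22,53]),YAW,np.radians(15))
DRV=frame(571.7,-262.3,0,.152)
GY=53; AX=13.            # grasp y on driver; axis AX ahead of TCP
def tool(T,p,s,extra=0): # TCP pose: tool z = -T.z, y = s*T.x
    R=T[:3,:3]; M=np.c_[np.cross(s*R[:,0],-R[:,2]),s*R[:,0],-R[:,2]]
    q=Ro.from_matrix(M).as_quat(); return at(T,p),np.r_[q[3],q[:3]]
def off(d): # TCP pose with the held driver displaced by d in the bed frame
    return tool(BED,np.r_[0,GY,14+AX]+d,S)
S=1
def st(m=""):
    s=env.get_state(); print(m,"t",round(s["t"],2),np.round(s["eef_pos"],1),"F",np.round(s["contact_force"],1),"M",np.round(s["moment"],2),"w",round(s["width"],1),"g",round(s["grip_force"],1)); return s
E
python3 - <<'E'
import rob; from rob import *
print(np.round(BED,3))
for s in(1,-1):
    rob.S=s
    for nm,(p,q) in (("pick",tool(DRV,[0,GY,27],s)),("pickup",tool(DRV,[0,GY,150],s)),("place",off([0,0,0])),("above",off([0,-6,60])),("press",tool(BED,[0,-20,42],s))):
        j=env.ik(p,q); print(s,nm,np.round(p,1),None if j is None else np.round(j,2))
E
```

```text
[[ 9.7900e-01 -1.9800e-01 -5.3000e-02  4.7380e+02]
 [ 2.0500e-01  9.4600e-01  2.5300e-01  1.0365e+01]
 [ 0.0000e+00 -2.5900e-01  9.6600e-01  5.3000e+01]
 [ 0.0000e+00  0.0000e+00  0.0000e+00  1.0000e+00]]
1 pick [ 563.7 -209.9   27. ] [-0.03  0.47 -0.4   0.   -0.7  -2.96]
1 pickup [ 563.7 -209.9  150. ] [-0.03  0.32 -0.29  0.   -0.96 -2.96]
1 place [461.9  67.3  65.4] [ 0.73  0.26 -0.82  0.37 -0.66  2.3 ]
1 above [459.9  76.8 124.9] [ 0.76  0.17 -0.73  0.3  -0.84  2.37]
1 press [475.5   2.1  98.7] [ 0.59  0.2  -0.79  0.37 -0.72  2.46]
-1 pick [ 563.7 -209.9   27. ] [-0.03  0.47 -0.4   0.   -0.7   0.18]
-1 pickup [ 563.7 -209.9  150. ] [-0.03  0.32 -0.29  0.   -0.96  0.18]
-1 place [461.9  67.3  65.4] [ 0.73  0.26 -0.82  0.37 -0.66 -0.84]
-1 above [459.9  76.8 124.9] [ 0.76  0.17 -0.73  0.3  -0.84 -0.77]
-1 press [475.5   2.1  98.7] [ 0.59  0.2  -0.79  0.37 -0.72 -0.68]
```

```bash
sed -i 's/^S=1/S=-1/' rob.py; python3 - <<'E'
from rob import *
q=tool(DRV,[0,0,0],S)[1]
env.move_pose([330,330,330],q)
env.move_pose([450,-100,280],q)
env.move_pose(*tool(DRV,[0,GY,110],S)); st("above")
print(env.move_straight(tool(DRV,[0,GY,27],S)[0],max_speed=90,stop_force=12)); st("down")
cv2.imwrite("pics/p1.png",env.snapshot("top")[...,::-1])
env.command_gripper(10); st("closed")
print(env.move_straight(tool(DRV,[0,GY,110],S)[0],max_speed=120)); st("up")
env.move_pose([450,-100,230],q)
p,qq=off([0,-6,50]); env.move_pose(p,qq); st("over rest")
for n in C: cv2.imwrite(f"pics/{n}2.png",env.snapshot(n)[...,::-1])
a=cv2.resize(cv2.imread("pics/top2.png")[215:305,190:290],None,fx=4,fy=4,interpolation=cv2.INTER_CUBIC)
b=cv2.resize(cv2.imread("pics/scene2.png")[180:270,200:300],None,fx=4,fy=4,interpolation=cv2.INTER_CUBIC)
cv2.imwrite("pics/c2.png",np.hstack([a,b]))
E
```

```text
above t 3.88 [ 564.1 -209.4  111. ] F [-0.2  0.3  0.4] M [ 0.05 -0.02  0.01] w 87.7 g 0.0
True
down t 4.62 [ 561.  -210.7   38.3] F [-1.9 -5.2  0.4] M [-1.53  0.53 -0.29] w 87.4 g 0.0
closed t 5.62 [ 561.1 -210.5   39.1] F [-3.1 -3.8 -1.4] M [-1.38  0.91 -0.2 ] w 29.5 g 30.0
False
up t 6.35 [ 563.3 -209.6  109.3] F [-0.6 -0.6 -1.8] M [ 0.15 -0.03 -0.04] w 29.7 g 30.0
over rest t 8.0 [460.5  74.2 114.1] F [ 0.  -0.2 -1.5] M [ 1.05  0.17 -0.05] w 29.8 g 30.0
```

View pics/c2.png

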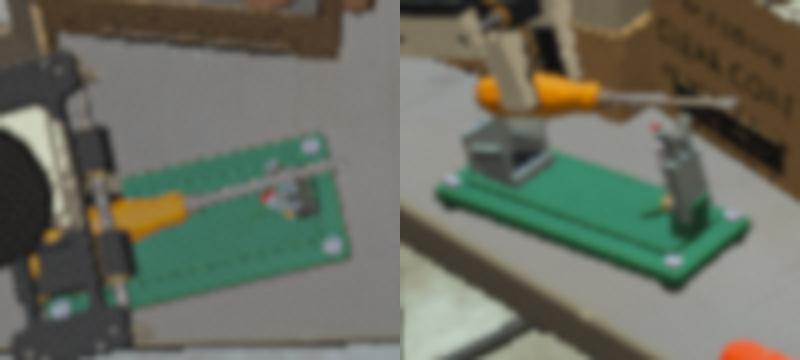

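The pick stopped early at z≈38 on a light touch, probably a saw. The driver is held at the fingertips, so its axis is about 25 mm ahead of the TCP. In the picture its front end is at top (187,205) and scene (600,95), and the tip is at top (335,165) and scene (735,102). I'll compare these with the prediction.

```bash
python3 - <<'E'
from rob import *
Zt=lambda u,v:np.array([(u+.5)/4-.5+190,(v+.5)/4-.5+215]); Zs=lambda u,v:np.array([(u-400+.5)/4-.5+200,(v+.5)/4-.5+180])
I=np.linalg.inv(BED)
for n,s,t in(("front",(601,95),(187,206)),("tip",(735,102),(335,165))):
    X,e=tri(Zs(*s),Zt(*t)); print(n,np.round(X,1),"in bed",np.round(at(I,X),1),round(e,2))
s=env.get_state(); w=s["orientation"]; T=np.eye(4); T[:3,:3]=Ro.from_quat(np.r_[w[1:],w[0]]).as_matrix(); T[:3,3]=s["eef_pos"]
print("tcp in bed",np.round(at(I,T[:3,3]),1),"tool z in bed",np.round(I[:3,:3]@T[:3,2],3), "expect axis y-6 z",14+50+13-25)
# jaw/fork check: top of the rest in the same pictures
for n,s,t in(("jaw red",(658,127),(268,198)),("fork far top",(687,117),(273,168))):
    X,e=tri(Zs(*s),Zt(*t)); print(n,np.round(at(I,X),1),round(e,2))
E
```

```text
front [471.2  18.5 105.7] in bed [-0.9 -5.5 53.1] 0.29
tip [494.3 -84.  131.5] in bed [   0.8 -113.6   50.8] 1.77
tcp in bed [ 0.3 46.4 76.7] tool z in bed [-0.001  0.    -1.   ] expect axis y-6 z 52
jaw red [ -7.1 -54.7  34.1] 0.19
fork far top [ 12.3 -63.3  33. ] 0.71
```

The held driver lines up with the bed within about 1–2 mm. I'll lower it guarded, then push it back to the heel.

```bash
sed -i 's/AX=13\./AX=25./' rob.py; python3 - <<'E'
from rob import *
I=np.linalg.inv(BED)
def b(m): s=st(m); print("   d",np.round(at(I,s["eef_pos"])-[0,GY,14+AX],1),"Fbed",np.round(I[:3,:3]@s["contact_force"],1))
b("start")
env.move_straight(off([0,-4,25])[0],max_speed=80); b("25")
for z in(14,8,3):
    r=env.move_straight(off([0,-4,z])[0],max_speed=40,stop_force=22); b(f"{z} {r}")
    if r: break
for n in C: cv2.imwrite(f"pics/{n}3.png",env.snapshot(n)[...,::-1])
a=cv2.resize(cv2.imread("pics/top3.png")[215:305,190:290],None,fx=4,fy=4,interpolation=cv2.INTER_CUBIC)
c=cv2.resize(cv2.imread("pics/scene3.png")[180:270,200:300],None,fx=4,fy=4,interpolation=cv2.INTER_CUBIC)
cv2.imwrite("pics/c3.png",np.hstack([a,c]))
E
```

```text
start t 8.1 [460.9  73.7 115. ] F [-0.4 -0.3 -0.9] M [ 1.03  0.13 -0.01] w 29.8 g 30.0
   d [ 0.3 -6.6 37.7] Fbed [-0.5  0.  -0.9]
25 t 8.42 [460.8  72.  102.2] F [ 0.3 -0.5 -1.1] M [1.   0.16 0.04] w 29.8 g 30.0
   d [-0.2 -4.9 24.9] Fbed [ 0.2 -0.3 -1.2]
14 False t 8.84 [461.5  70.2  91.5] F [ 1.4 -0.5 -1.7] M [ 0.88 -0.29  0.28] w 29.7 g 30.0
   d [ 0.2 -4.  14. ] Fbed [ 1.3 -0.3 -1.8]
8 False t 9.14 [461.8  68.8  85.6] F [ 1.1  1.9 -0.7] M [ 1.28 -0.37  0.33] w 29.7 g 30.0
   d [ 0.2 -3.8  7.9] Fbed [ 1.5  1.8 -0.3]
3 False t 9.42 [461.9  67.4  80.7] F [ 0.5  1.1 -0.3] M [ 1.51 -0.43  0.4 ] w 29.9 g 30.0
   d [-0.  -3.9  2.8] Fbed [ 0.7  1.  -0.1]
```

```bash
python3 - <<'E'
from rob import *
I=np.linalg.inv(BED)
def b(m): s=st(m); print("   d",np.round(at(I,s["eef_pos"])-[0,GY,14+AX],1),"Fbed",np.round(I[:3,:3]@s["contact_force"],1))
print(env.move_straight(off([0,8,2.5])[0],max_speed=25,stop_force=8)); b("heel")
s=env.get_state(); d=at(I,s["eef_pos"])-[0,GY,14+AX]
print(env.move_straight(off([0,d[1],-3])[0],max_speed=25,stop_force=12)); b("down")
s=env.get_state(); d=at(I,s["eef_pos"])-[0,GY,14+AX]
print(env.move_straight(off([0,d[1]+4,d[2]])[0],max_speed=25,stop_force=8)); b("heel")
env.command_gripper(60); b("open")
s=env.get_state(); d=at(I,s["eef_pos"])-[0,GY,14+AX]
env.move_straight(off([0,d[1],60])[0],max_speed=150)
env.move_straight(at(BED,[0,150,200]),max_speed=250); b("clear")
for n in C: cv2.imwrite(f"pics/{n}4.png",env.snapshot(n)[...,::-1])
a=cv2.resize(cv2.imread("pics/top4.png")[240:300,195:280],None,fx=4.6,fy=4.6,interpolation=cv2.INTER_CUBIC)
c=cv2.resize(cv2.imread("pics/scene4.png")[195:255,205:290],None,fx=4.6,fy=4.6,interpolation=cv2.INTER_CUBIC)
cv2.imwrite("pics/c4.png",np.hstack([a,c]))
E
```

```text
True
heel t 9.85 [460.4  71.5  79.3] F [ 1.9 -3.6  1.9] M [-0.32 -0.75  0.29] w 29.7 g 30.0
   d [-0.6  0.7  2.6] Fbed [ 1.1 -4.2  0.8]
True
down t 10.09 [461.3  70.7  76. ] F [ 1.2 -0.2  1.7] M [ 0.72 -0.17  0.12] w 29.6 g 30.0
   d [ 0.1  0.6 -0.9] Fbed [ 1.1 -0.8  1.6]
True
heel t 10.3 [460.5  71.1  75.9] F [ 4.2 -4.7  2.7] M [-0.83 -1.53  0.23] w 29.9 g 30.0
   d [-0.5  1.1 -0.8] Fbed [ 3.2 -6.   1.2]
open t 11.03 [460.7  71.4  75.8] F [-0.5 -0.3 -0.1] M [0.98 0.08 0.01] w 60.0 g 0.0
   d [-0.4  1.4 -0.8] Fbed [-0.5 -0.2 -0.2]
clear t 12.3 [433.  202.1 206.1] F [-0.1  0.3 -0.1] M [ 0.89  0.11 -0.01] w 59.9 g 0.0
   d [ -0.8  96.7 159.6] Fbed [-0.   0.3 -0. ]
```

View pics/c4.png

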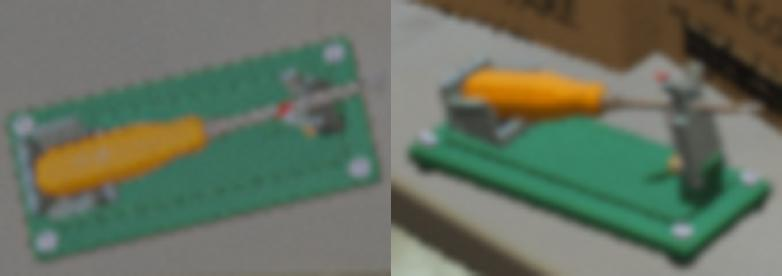

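The handle is bedded against the heel and the blade rests on the jaw's ramp. Now I'll press the blade down with closed fingertips at bed y=-28, tilted a little away from the box.

```bash
cat > press.py <<'E'
from rob import *
I=np.linalg.inv(BED); Rr=np.eye(4); Rr[:3,:3]=Ro.from_euler("y",-8,degrees=True).as_matrix(); BR=BED@Rr
q=tool(BR,[0,0,0],S)[1]; up=BR[:3,2]*25
def tipat(p): return at(BED,p)+up
def b(m): s=st(m); p=at(I,s["eef_pos"]-up); print("   tips in bed",np.round(p,1),"Fbed",np.round(I[:3,:3]@s["contact_force"],1)); return p
E
python3 - <<'E'
from press import *
env.command_gripper(0)
env.move_pose(tipat([0,-28,75]),q); b("above")
env.move_straight(tipat([0,-28,36]),max_speed=80); b("36")
z=36
while z>15:
    z-=3; r=env.move_straight(tipat([0,-28,z]),max_speed=30,stop_force=30); b(f"{z} {r}")
    if r: break
E
```

```text
above t 14.32 [471.2   8.7 157.1] F [-0.2 -0.3  0.5] M [0.83 0.62 0.04] w 0.4 g 0.0
   tips in bed [  0.6 -28.   75.5] Fbed [-0.3 -0.4  0.4]
36 t 14.96 [473.1  -0.9 119.1] F [0.7 0.2 0.2] M [0.86 0.53 0.  ] w 0.5 g 0.0
   tips in bed [  0.5 -27.6  36.3] Fbed [0.7 0.  0.2]
33 False t 15.21 [473.   -2.1 116.2] F [-0.5  0.5  0.8] M [ 0.8   0.53 -0.01] w 0.5 g 0.0
   tips in bed [  0.1 -27.9  33.2] Fbed [-0.4  0.4  0.9]
30 False t 15.46 [472.9  -3.1 113. ] F [-0.3 -0.5 -0.1] M [0.81 0.6  0.02] w 0.4 g 0.0
   tips in bed [ -0.2 -28.1  29.9] Fbed [-0.3 -0.4 -0.2]
27 False t 15.71 [473.   -3.9 110. ] F [-0.2 -0.   0.1] M [ 0.78  0.66 -0.06] w 0.3 g 0.0
   tips in bed [ -0.2 -28.1  26.8] Fbed [-0.2 -0.   0.1]
24 False t 15.96 [473.2  -4.7 107.1] F [ 1.1 -0.4  0.3] M [0.79 0.61 0.03] w 0.5 g 0.0
   tips in bed [ -0.2 -28.1  23.8] Fbed [ 1.  -0.7  0.1]
21 False t 16.21 [473.3  -5.4 104.2] F [0.1 0.1 0.3] M [0.79 0.61 0.03] w 0.3 g 0.0
   tips in bed [ -0.2 -28.1  20.7] Fbed [0.1 0.  0.3]
18 False t 16.46 [473.6  -6.1 101.4] F [-0.3  0.5  0. ] M [ 0.78  0.6  -0.01] w 0.2 g 0.0
   tips in bed [ -0.1 -28.1  17.8] Fbed [-0.2  0.6  0.2]
15 False t 16.71 [474.4  -6.5 100.2] F [-16.8   6.4  27.5] M [ 1.05  4.76 -0.98] w 0.4 g 15.8
   tips in bed [  0.6 -28.3  16.6] Fbed [-15.1   2.2  29.1]
```

No contact until z≈17, which is the height of the seated blade's top, followed by a hard stop at 29 N. The blade is at the bottom, so I'll retract and verify.

```bash
python3 - <<'E'
from press import *
env.move_straight(tipat([0,-28,90]),max_speed=150)
env.move_straight(at(BED,[0,150,200])+up,max_speed=250); env.hold(.3); b("clear")
for n in C: cv2.imwrite(f"pics/{n}5.png",env.snapshot(n)[...,::-1])
f=lambda n,k,b:cv2.resize(cv2.imread(f"pics/{n}{k}.png")[b[1]:b[3],b[0]:b[2]],(400,300),interpolation=cv2.INTER_CUBIC)
T,Sc=(195,240,279,303),(205,190,289,253); F0,F1=(246,250,286,280),(255,195,295,225)
o=np.vstack([np.hstack([f("top",5,T),f("scene",5,Sc)]),np.hstack([f("top",5,F0),f("scene",5,F1)])])
# predicted seated axis, marked at sample points in upper tiles
for n,bx,x0 in(("top",T,0),("scene",Sc,400)):
    for y in(110,2,-60,-110):
        u=(proj(n,at(BED,[0,y,14]))[0]-bx[:2]+.5)*[400/(bx[2]-bx[0]),300/(bx[3]-bx[1])]; cv2.circle(o,(int(u[0]+x0),int(u[1])),3,(255,0,0),1)
cv2.imwrite("pics/fin.png",o)
E
```

```text
clear t 18.64 [429.  207.6 231.2] F [-0.6  0.6  0.5] M [0.84 0.57 0.01] w 0.5 g 0.0
   tips in bed [-1.000e-01  1.492e+02  1.997e+02] Fbed [-0.5  0.6  0.6]
```

View pics/fin.png

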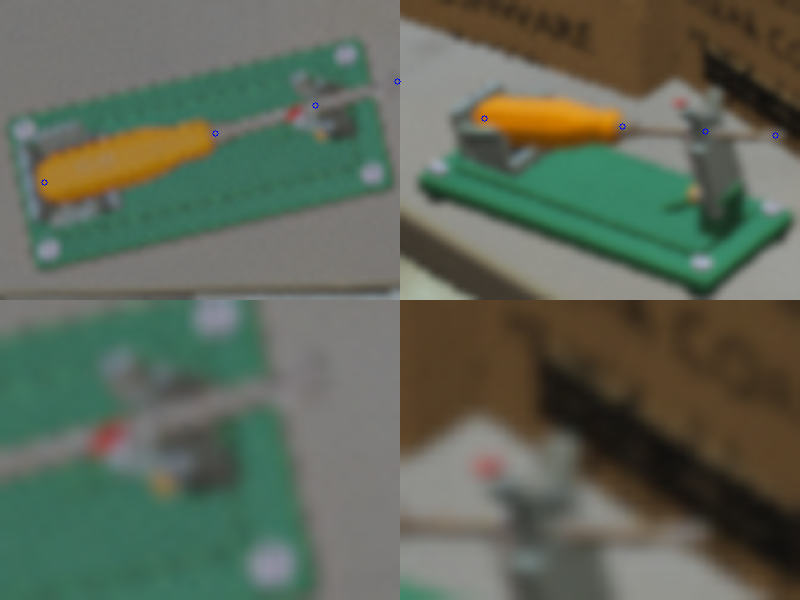

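The blade lies low in the fork, with its axis passing through the predicted seated points. Next come numeric checks of the jaw's red ramp against the first pictures, and of the butt against the heel.

```bash
cat > chk.py <<'E'
from rob import *
def red(n,k,b):
    im=cv2.imread(f"pics/{n}{k}.png")[b[1]:b[3],b[0]:b[2]].astype(float); w=np.clip(im[...,2]-1.25*np.maximum(im[...,1],im[...,0])-5,0,None)
    if n=="top": w=w*(im[...,2]>90)
    yy,xx=np.mgrid[b[1]:b[3],b[0]:b[2]]; return np.round([(w*xx).sum()/w.sum(),(w*yy).sum()/w.sum(),w.sum()],2)
for n,b in(("top",(250,255,264,272)),("scene",(258,205,269,216))): print(n,[red(n,k,b).tolist() for k in(0,4,5)])
def om(n,k,bx):
    im=cv2.imread(f"pics/{n}{k}.png"); x0,y0,x1,y1=bx; a=cv2.resize(im[y0:y1,x0:x1],None,fx=4,fy=4,interpolation=cv2.INTER_CUBIC)
    m=cv2.inRange(cv2.cvtColor(a,cv2.COLOR_BGR2HSV),(10,130,100),(28,255,255)); nl,l,s,_=cv2.connectedComponentsWithStats(m); i=1+np.argmax(s[1:,4])
    return (np.argwhere(l==i)[:,::-1]+.5)/4-.5+[x0,y0]
a=np.linspace(0,2*np.pi,72,endpoint=False); D=np.c_[np.cos(a),np.sin(a)]; th=np.linspace(0,2*np.pi,24)
pts=np.array([[r*np.cos(t),y,14+r*np.sin(t),1] for y,r in((110,4.5),(100,14.7),(60,14.7),(2,5.5)) for t in th])
for k in(4,5):
    M={"top":om("top",k,(195,255,250,290)),"scene":om("scene",k,(212,200,262,230))}
    def r(p,w=1):
        T=BED@frame(p[0],p[1],p[2],p[3],p[4]); X=(T@pts.T).T[:,:3]; o=[]
        for n in M:
            e=(proj(n,X)@D.T).max(0)-(M[n]@D.T).max(0)
            if n=="scene": e=e[D[:,0]>-.75] if 0 else e
            o.append(e)
        return np.concatenate(o)
    s=least_squares(r,np.zeros(5),loss="soft_l1",f_scale=.3); print(k,"dx dy dz yaw pitch",np.round(s.x,3),"rms",np.sqrt(np.mean(s.fun**2)))
E
python3 chk.py
```

```text
top [[256.24, 263.39, 92.75], [256.16, 263.36, 124.0], [256.13, 263.39, 117.75]]
scene [[263.58, 209.19, 25.0], [263.54, 209.34, 24.0], [263.29, 209.35, 25.75]]
4 dx dy dz yaw pitch [-0.77   2.795  0.748 -0.003 -0.003] rms 0.6224744312396082
5 dx dy dz yaw pitch [-6.710e-01  2.712e+00  1.104e+00  0.000e+00 -1.000e-03] rms 0.6257820351061746
```

The jaw is back at its closed position, the pitch and yaw errors are about 0, and the butt was driven to a firm stop on the heel. Handing in.

```bash
python3 -c "
from cell import env
print(env.hand_in())"
```

```text
the job is handed in; nothing more can be done
None
```

I handed the job in with the amber screwdriver bedded in the saddle, its butt stopped against the heel plate and its blade at the bottom of the fork with the jaw closed over it; the arm brushed something lightly (about 5 N, probably a saw) during the pick, and I did not re-measure the other tools afterwards.

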